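# Stack the filter plate and lock the bayonet trap cap

## Task

Get the plate-filtration station ready: stack the loose filter plate on the receiving plate so that their cut corners match and the skirt sits fully down, set down and not dropped. Then push the trap-filter cap into its port against the spring, turn it clockwise (seen from above) about a quarter turn until it stops, and let it click up into its lock. Leave the bottles and the tip box standing where they are.

Things in the scene. Friction and masses are not known exactly. Their poses are not given: they have to be found in the camera images.
- plate_mid (a point): Loose white filter plate, 128 (x) by 86 (y) mm, 52 high, 160 g, upright on the bench; this is its centre, 26 mm above its underside. Deck 22 mm high; on it a grip rib along x, 90 long, 20 wide, from 22 to 52 mm up: pinch it across y, fingertips above the deck. Hollow beneath: skirt of 3 mm walls, 10 deep. Its two +x corners are cut at 45 degrees (16 mm), the -x ones square.
- nest (a point): Seat on the grey receiving plate, fixed on the station: same 128 by 86 mm outline, cut corners at +x too. This is the centre of its shoulder, 45 mm above the bench, where the skirt's edge rests; a block 117 by 75 by 8.5 mm high stands on it inside the skirt (2.5 mm play each side). Seated: axes match and plate_mid is 26 mm above this. End for end it cannot go down.
- station: Fixed white base 165 (x) by 345 (y) mm, 25 mm high; origin at the centre of its underside. It carries the receiving plate (82 mm to +y of its centre) and the bayonet port (85 mm to -y).
- lip (a point): Centre of the top rim of the bayonet port, a fixed grey barrel 112 mm across, its rim 70 mm above the bench. z up; x runs through its two opposite entry slots (yaw varies). Clockwise from above, from each slot, a lip 11 mm thick leads to a notch centred 75 degrees on (lip 5 mm thick there, 12 degrees of play) with a stop behind it. The other way is blocked.
- cap_mid (a point): Trap-filter cap, white, 63 mm high, 200 g, loose: 82 mm disc on a 72 mm neck, two lugs at its foot along its x. This is on its axis, 31.5 mm above its underside. It starts on the spring with the lugs in the slots (its x along the port's), this point 24.5 mm above the rim. Disc top is 33 mm above the underside; on it a wing bar along x, 78 long, 16 thick, 30 high, bare disc on both sides.
- cap: The same cap; origin at the centre of its underside. The bar may be straddled with fingertips pressing on the disc. To lock: press it down 12 to 16 mm from the start (14 is good), turn clockwise 75 degrees (69 to 81) while held down, then let up: the spring lifts it about 9 mm, lugs into the notches; it ends 5 mm below its start height.
- spring (a joint): How far the spring plate under the cap is pressed down, m: 0 at rest at the start, 0.016 at the bottom stop, about 0.005 with the cap locked. Spring force about 5 N at 0, 13 N at 0.014.
- tipbox: Bystander: closed tip box, 122 x 85 mm, 65 mm high, clear lid; origin at the centre of its underside.
- reagent: Bystander: amber glass bottle, 68 mm diameter, 165 mm high; origin at the centre of its underside.
- washbottle: Bystander: white wash bottle, 64 mm diameter, 195 mm high with spout, on the far side of the station; origin at the centre of its underside.
There are look-alikes about, which are no part of the job. What is shaped like the part that bears plate_mid but red or yellow is not meant.

How it is judged (in metres and radians):
On the way, in this order (a step that is already met when the one before it is completed fails the run):
1. the filter plate is seated on the receiving plate, cut corners matched, and released (horizontal distance between plate_mid and nest below 0.006 m and z of plate_mid in the frame of nest between 0.022 and 0.0295 m and angle between the x axis of plate_mid and the x axis of nest, either way round below 0.09 rad and angle between plate_mid's own z axis and vertical below 0.05 rad and contact force between the fingers and plate below 0.2 N), for 0.2 s.
2. the cap is pushed in against its spring, under the lip (spring plate down more than 10 mm) (value of joint spring above 0.01 m), for 0.1 s.
3. the cap is turned and has clicked up into its lock (angle between the x axis of cap_mid and the x axis of lip, either way round above 1.12 rad and horizontal distance between cap_mid and lip below 0.005 m and value of joint spring between 0.0035 and 0.008 m and angle between cap_mid's own z axis and vertical below 0.07 rad), for 0.2 s.
At the end, for the whole second after the job is handed in: Filter plate seated on the receiving plate (6 mm sideways, 0.09 rad yaw, 0.05 rad tilt, 3.5 mm height) and cap locked: turned over 1.12 rad from the slots, within 5 mm of the port axis and 0.07 rad of upright, spring plate 3.5 to 8 mm down; both at rest (all of step 3 and horizontal distance between plate_mid and nest below 0.006 m and z of plate_mid in the frame of nest between 0.022 and 0.0295 m and angle between the x axis of plate_mid and the x axis of nest, either way round below 0.09 rad and angle between plate_mid's own z axis and vertical below 0.05 rad and linear speed of each of cap, plate below 0.02 m/s); the robot touches nothing.
It fails at once if the filter plate is let go more than 20 mm above its seat (horizontal distance between plate_mid and nest below 0.04 m and z of plate_mid in the frame of nest above 0.046 m and contact force between the fingers and plate below 0.05 N).
It fails at once if the tip box is pushed more than 30 mm away or tipped (distance of tipbox from where it was at the start of the episode above 0.03 m or angle between tipbox's own z axis and vertical above 0.3 rad).
It fails at once if the reagent bottle is pushed more than 30 mm away or tipped (distance of reagent from where it was at the start of the episode above 0.03 m or angle between reagent's own z axis and vertical above 0.3 rad).
It fails at once if the wash bottle is pushed more than 30 mm away or tipped (distance of washbottle from where it was at the start of the episode above 0.03 m or angle between washbottle's own z axis and vertical above 0.3 rad).
It also fails if it takes over 58 s, if anything falls off the work surface, if the arm or the gripper's body presses on something with over 40 N, if the wrist force passes 120 N, or if a joint passes its speed limit or range.

## Robot

A 6-joint arm with a two-finger parallel gripper is mounted at the origin on the work surface. World frame = base frame: x ahead of the robot, y to its left, z up, the work surface at z = 0. Lengths are in mm, angles in degrees, forces in N, time in s.
With the tool pointing down it reaches from about 300 to 775 mm from the base axis. Payload 14.6 kg.
Tool frame: the origin (TCP) lies on the centre line of the jaws, within the pads' length; the fingertips stand 8 mm ahead of it and the grasp point (between the pads) lies 11 mm behind it; x points along the fingers, y is the direction in which the jaws open and shut, and the axes are right-handed (so a half turn about x gives the same grasp; the last joint's range is limited). The gripper opens to 85 mm and grips with 20 to 120 N. Pads are 22 mm wide; open, the fingers measure 114 mm over their backs; the gripper's body (76 mm by 85 mm) begins 54 mm behind the grasp point. The pads swing forward as they close: fully open they stand 13 mm farther back than shut.
Start: joints at [63.163, 17.183, 87.147, -0, 75.671, -3.816], TCP at [215.088, 506.188, 239.281] pointing down, gripper open.
Joint ranges: [-173.82, 173.82], [-45.26, 126.66], [13.44, 144.39], [-59.66, 239.66], [0, 175.72], [-146.38, 146.38]. Speed limits (degrees/s): [127.2, 127.2, 147.25, 180, 180, 180].

## Interface

Orientations are given as a 3x3 rotation matrix whose columns are the frame's x, y, z axes.
In Python, from rig import manip gives the robot as it stands.
- The arm moves only by the shell command python3 -m handwheel 'ROWS' [OPENING] [FORCE]. ROWS is JSON, a list of rows, each an object with "translation": the shift along the tool's x, y, z in m, a list of three; "dr": the turn, a rotation vector about the tool's x, y, z in rad, a list of three. In form: [{"translation": [tx, ty, tz], "dr": [rx, ry, rz]}, ...]. A call has 1 to 8 rows; each row is the pose to reach, as a shift and turn from the pose commanded when the call began, along the tool's axes at that moment; what a row does not reach only later rows make up. A row lasts 1/8 s, in which the tool goes at most 62.5 mm and 10.7 degrees, less where a joint would pass 70% of its speed; a pose out of reach is approached as far as the arm can. A call with a gripper value outside its range is refused whole. OPENING is the finger opening in m, from 0 to 0.0854, set as the call begins (- or left out, the last holds). The fingers move at their own pace and stop on an object; FORCE is the grip in N (left out, the last holds). Time passes only in rows, so rows that repeat a pose let the fingers close. It gives the time, the measured TCP pose, the force and the opening at its end, in the units of the state.
- manip.get_obs(): the state, without advancing time (a new reading comes with each control period).
- manip.get_image(name): name is "side" or "top"; returns (picture, depth): 420x560x3 uint8, red, green, blue; 420x560 float32, mm along the optical axis (not along the pixel's ray), 0 where there is no reading.
- manip.camera_model(name): a dict with "fx", "fy", "cx", "cy" (pixels), "distortion" ([k1, k2, p1, p2, k3] as OpenCV has them; the pictures are not rectified), "xyz" and "rotation" of the camera in the world. Camera axes: x right, y down, z forward; pixel columns grow to the right and rows downward; lengths in mm; the calibration is good to about 2 mm. A picture is of the moment at which its call begins. camera_model takes no time and is no camera call.
- manip.close_job(): hands the job in, once; it reports no verdict.
The state is a dict: "time_s": time; "joint_pos": joint angles; "joint_velocities": joint speeds; "joint_torque": joint torques, N m; "position": TCP position; "eef_rot": TCP orientation; "wrist_force": force on the tool from outside, world axes, zero at the start; "wrist_torque": the same for the moment, N m; "width": finger opening in mm.
Only numpy, scipy, OpenCV 4.12 (cv2) and the standard library are available. Lean on these libraries where they do the work, as an engineer would, in place of code of your own. Each camera call takes 0.05 s, during which the arm holds its last target.

## Working session

There is one attempt and no reset: what is moved stays moved. The work goes in short steps, Python scripts to look and compute and a shell command to move; the robot and the scene stay as the last step left them, time stands still between calls to the robot, and variables do not carry over. Pictures are saved under pics/ and viewed, and the job is handed in when it is done.

```bash
ls; mkdir -p pics
python3 - <<'E'
from rig import manip
import cv2, numpy as np
for n in ["top","side"]:
    im,d=manip.get_image(n); cv2.imwrite(f"pics/{n}0.png",im[:,:,::-1]); np.save(f"pics/{n}0_d.npy",d); np.save(f"pics/{n}0_i.npy",im)
    print(n,manip.camera_model(n))
o=manip.get_obs(); print(o)
E
```

```text
pics
top {'fx': 490.32360366429566, 'fy': 490.32360366429566, 'cx': 285.7425855939879, 'cy': 207.38392736824377, 'distortion': array([-0.10346118,  0.        ,  0.        ,  0.        ,  0.        ]), 'xyz': array([ 164.86398203, -185.63188597, 1435.3992257 ]), 'rotation': array([[ 0.00331422, -0.98171692,  0.19031792],
       [-0.99997752, -0.00214411,  0.00635375],
       [-0.00582952, -0.1903347 , -0.98170195]])}
side {'fx': 418.2910950610266, 'fy': 418.2910950610266, 'cx': 280.9409493093221, 'cy': 213.35648893986868, 'distortion': array([-0.03010353,  0.        ,  0.        ,  0.        ,  0.        ]), 'xyz': array([  249.2266862 , -1080.38366818,   905.57972947]), 'rotation': array([[ 0.97817367, -0.14635932,  0.14749653],
       [-0.20753112, -0.65278122,  0.72856538],
       [-0.01034937, -0.74327359, -0.66890752]])}
{'time_s': 0.1, 'joint_pos': array([ 6.31609359e+01,  1.72125549e+01,  8.71770224e+01, -1.83211348e-03,
        7.56714718e+01, -3.81547614e+00]), 'joint_velocities': array([-0.00929705, -0.04946384, -0.10451272, -0.05809902, -0.08746867,
        0.02983626]), 'joint_torque': array([ 2.15918459e-03, -5.44388151e+01, -3.62367010e+01, -4.22170604e-05,
        3.11065152e-03, -3.12515454e-05]), 'position': array([215.02211469, 506.00065271, 238.7749433 ]), 'eef_rot': array([[-4.53416786e-04,  3.91102516e-01,  9.20347009e-01],
       [-9.64715689e-04,  9.20346504e-01, -3.91102777e-01],
       [-9.99999432e-01, -1.06520576e-03, -3.99978209e-05]]), 'wrist_force': array([ 0.06209468, -0.47108222, -0.17466942]), 'wrist_torque': array([0.00221723, 0.01955443, 0.00562947]), 'width': 85.30669979727978}
```

View pics/top0.png

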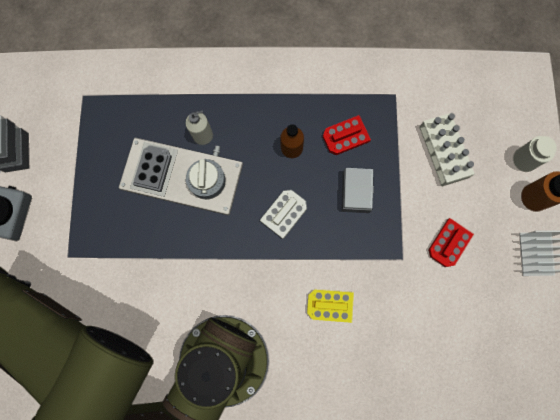

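View pics/side0.png

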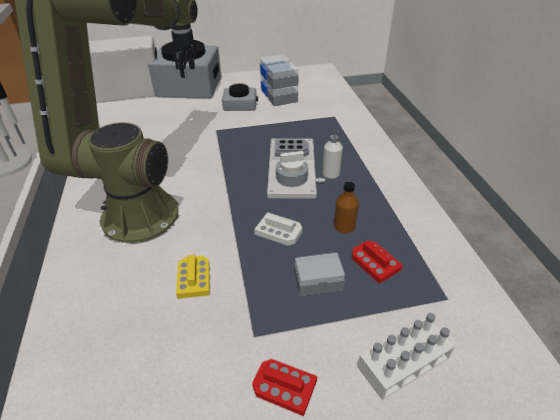

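The top view shows the white plate at about (285,213), the station at about (182,175) with the receiving plate at (152,167) and the cap at (205,177), the tip box at (358,189) and the bottles at (199,128) and (291,141). I'll enlarge these and build a point map.

```bash
cat > h.py <<'E'
import numpy as np, cv2
from rig import manip
def K(c): return np.array([[c['fx'],0,c['cx']],[0,c['fy'],c['cy']],[0,0,1.]])
def cloud(name,d):
    c=manip.camera_model(name); H,W=d.shape
    u,v=np.meshgrid(np.arange(W),np.arange(H))
    p=cv2.undistortPoints(np.stack([u,v],-1).reshape(-1,1,2).astype(float),K(c),c['distortion']).reshape(H,W,2)
    P=np.concatenate([p*d[...,None],d[...,None]],-1)
    return P@c['rotation'].T+c['xyz']
def ray_at_z(name,px,z):
    c=manip.camera_model(name)
    p=cv2.undistortPoints(np.array(px,float).reshape(-1,1,2),K(c),c['distortion']).reshape(-1,2)
    r=np.c_[p,np.ones(len(p))]@c['rotation'].T
    t=(z-c['xyz'][2])/r[:,2]
    return c['xyz']+r*t[:,None]
def proj(name,P):
    c=manip.camera_model(name); R=c['rotation'].T
    q,_=cv2.projectPoints(np.array(P,float).reshape(-1,1,3),cv2.Rodrigues(R)[0],-R@c['xyz'],K(c),c['distortion'])
    return q.reshape(-1,2)
E
python3 - <<'E'
from h import *
im=np.load('pics/top0_i.npy');d=np.load('pics/top0_d.npy')
P=cloud('top',d)
for n,(u,v) in dict(bench=(250,220),plate=(285,213),base=(130,180),base2=(235,200),rec=(152,167),cap=(205,177),tip=(358,189)).items(): print(n,P[v,u].round(1))
def crop(x0,x1,y0,y1,s,f): cv2.imwrite(f,cv2.resize(im[y0:y1,x0:x1,::-1],None,fx=s,fy=s,interpolation=cv2.INTER_CUBIC))
crop(110,250,105,220,5.5,'pics/c_station.png')
crop(250,320,180,245,8,'pics/c_plate.png')
E
```

```text
bench [404.4 -70.5   2.1]
plate [ 417.2 -174.6   48.7]
base [522.  292.6  21. ]
base2 [465.  -24.4   1.5]
rec [555.  219.9  46.9]
cap [508.6  49.7 107.5]
tip [ 486.3 -385.1   58.3]
```

View pics/c_station.png

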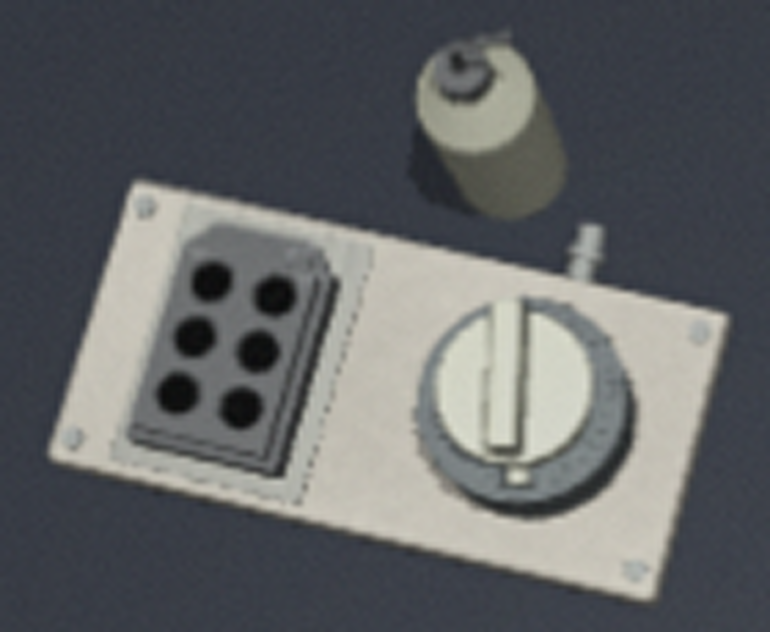

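View pics/c_plate.png

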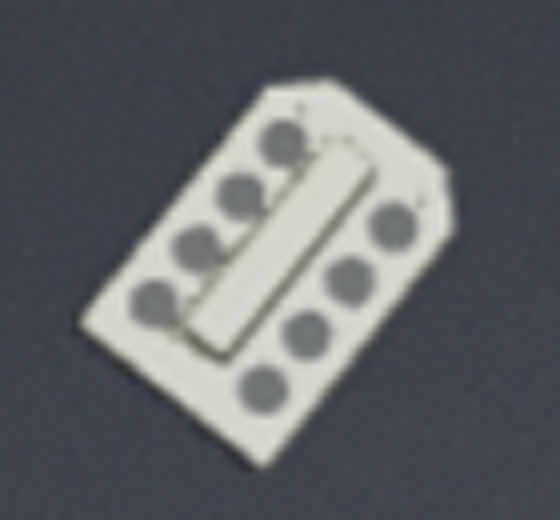

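```bash
cat > fit.py <<'E'
from h import *
from scipy.optimize import minimize
S=4
def rect(l,w,c=0):
    l/=2;w/=2
    return np.array([[-l,-w],[l-c,-w],[l,-w+c],[l,w-c],[l-c,w],[-l,w]]) if c else np.array([[-l,-w],[l,-w],[l,w],[-l,w]])
def xf(o,x,y,th,z):
    c,s=np.cos(th),np.sin(th); q=o@np.array([[c,s],[-s,c]])+[x,y]
    return np.c_[q,np.full(len(q),z)]
def sil(parts,p,shape,cam='top'):
    # parts: list of (outline,z0,z1)
    m=np.zeros((shape[0]*S,shape[1]*S),np.uint8)
    for o,z0,z1 in parts:
        q=proj(cam,np.r_[xf(o,*p,z0),xf(o,*p,z1)])
        h=cv2.convexHull((((q+.5)*S-.5)*16).round().astype(np.int32))
        cv2.fillConvexPoly(m,h,255,shift=4)
    return cv2.resize(m,(shape[1],shape[0]),interpolation=cv2.INTER_AREA)/255.
def fit(parts,p0,soft,w=None,cam='top'):
    def f(p):
        q=(p[0],p[1],p[2]/100.)
        return (np.abs(sil(parts,q,soft.shape,cam)-soft)*(1 if w is None else w)).sum()
    r=minimize(f,[p0[0],p0[1],p0[2]*100],method='Nelder-Mead',options=dict(initial_simplex=np.array([[p0[0],p0[1],p0[2]*100],[p0[0]+6,p0[1],p0[2]*100],[p0[0],p0[1]+6,p0[2]*100],[p0[0],p0[1],p0[2]*100+6]]),xatol=.02,fatol=.02))
    return (r.x[0],r.x[1],r.x[2]/100),r.fun
PLATE=[(rect(128,86,16),0,22),(rect(90,20),22,52)]
E
python3 - <<'E'
from fit import *
im=np.load('pics/top0_i.npy').astype(float)
def uv(pts,x0,y0,s): return (np.array(pts,float)+.5)/s-.5+[x0,y0]
A=ray_at_z('top',uv([(135,180),(728,315),(657,602),(50,458)],110,105,5.5),25)[:,:2]
print(A.round(1), [np.linalg.norm(A[i]-A[(i+1)%4]).round(1) for i in range(4)], A.mean(0))
B=ray_at_z('top',uv([(82,322),(263,468),(455,232),(267,88)],250,180,8),22)[:,:2]
print(B.round(1), np.linalg.norm(B[0]-B[1]))
g=im.mean(2)
for (v,u) in [(213,285),(220,250),(205,305),(232,275),(180,125)]: print(im[v,u])
# plate fit
mid=(B[0]+B[1])/2; e=B[0]-B[1]; th=np.arctan2(-e[0],e[1])
bg,fg=np.median(g[180:245,250:260]),200
roi=np.zeros(g.shape);roi[178:247,250:322]=1
soft=np.clip((g-70)/(120-70),0,1)*roi
soft=(g>125)*roi
k=cv2.morphologyEx(soft.astype(np.uint8),cv2.MORPH_CLOSE,np.ones((9,9)))
c=mid+64*np.array([np.cos(th),np.sin(th)])
print('init',c,np.degrees(th))
for t in (105,125,145):
    soft=cv2.morphologyEx(((g>t)*roi).astype(np.uint8),cv2.MORPH_CLOSE,np.ones((9,9))).astype(float)
    p,f=fit(PLATE,(c[0],c[1],th),soft); print('plate',t,np.round(p[:2],1),np.degrees(p[2]).round(2),f,soft.sum())
roi=np.zeros(g.shape);roi[130:220,110:250]=1
a=A.mean(0); e=A[0]-A[1]; th=np.arctan2(-e[0],e[1]); print(np.degrees(th))
for t in (110,130,150):
    m=((g>t)*roi).astype(np.uint8)
    n,l,s,_=cv2.connectedComponentsWithStats(m); m=(l==1+np.argmax(s[1:,4])).astype(np.uint8)
    m=cv2.morphologyEx(np.pad(m,30),cv2.MORPH_CLOSE,np.ones((25,25)))[30:-30,30:-30].astype(float)
    w=np.ones(m.shape); w[:,205:225]*=1; w[145:160,212:222]=0
    p,f=fit([(rect(165,345),0,25)],(a[0],a[1],th),m,w); print('station',t,np.round(p[:2],1),np.degrees(p[2]).round(2),f,m.sum())
E
```

```text
[[655.5 287.8]
 [576.7 -45.1]
 [418.1 -10.5]
 [496.8 324.3]] [np.float64(342.1), np.float64(162.3), np.float64(344.0), np.float64(162.9)] [536.76187104 139.13984087]
[[ 401.7 -100.8]
 [ 348.2 -167.2]
 [ 435.5 -237.2]
 [ 489.5 -168. ]] 85.2980078273801
[207. 209. 201.]
[64. 70. 78.]
[211. 213. 204.]
[156. 157. 147.]
[195. 192. 180.]
init [ 424.74487302 -174.16061225] -38.87786907513703
plate 105 [ 427.2 -173.2] -38.16 33.2235294117647 1294.0
plate 125 [ 426.9 -172.9] -37.89 37.89019607843137 1267.0
plate 145 [ 426.9 -172.8] -37.82 52.72941176470588 1240.0
-13.325259855374476
station 110 [540.8 140.8] -13.02 260.74901960784314 6168.0
station 130 [541.1 141.4] -12.94 321.99999999999994 6096.0
station 150 [542.  140.8] -13.0 1308.7019607843138 5097.0
```

```bash
cat > ov.py <<'E'
from fit import *
def overlay(im,x0,x1,y0,y1,s,polys,f):
    c=cv2.resize(im[y0:y1,x0:x1,::-1],None,fx=s,fy=s,interpolation=cv2.INTER_CUBIC)
    for P,col in polys:
        q=((proj('top',P)-[x0,y0]+.5)*s-.5)
        cv2.polylines(c,[(q*16).round().astype(np.int32)],True,col,1,cv2.LINE_AA,4)
    cv2.imwrite(f,c)
def circ(x,y,z,r):
    t=np.linspace(0,2*np.pi,60); return np.c_[x+r*np.cos(t),y+r*np.sin(t),np.full(60,z)]
def station_polys(x,y,th):
    R=np.array([[np.cos(th),-np.sin(th)],[np.sin(th),np.cos(th)]])
    n=R@[0,82]+[x,y]; l=R@[0,-85]+[x,y]
    return n,l,[(xf(rect(165,345),x,y,th,25),(0,0,255)),(xf(rect(165,345),x,y,th,0),(0,0,120)),(xf(rect(128,86,16),*n,th,45),(0,255,0)),(xf(rect(117,75,0.01),*n,th,53.5),(255,255,0)),(circ(*l,70,56),(255,0,255))]
E
python3 - <<'E'
from ov import *
im=np.load('pics/top0_i.npy')
n,l,p=station_polys(538,139.8,np.radians(-13.2)); print(n,l)
overlay(im,110,250,105,220,5.5,p,'pics/ov1.png')
t=np.radians(-38)
overlay(im,250,320,180,245,8,[(xf(rect(128,86,16),427,-173,t,22),(0,0,255)),(xf(rect(128,86,16),427,-173,t,0),(0,0,120)),(xf(rect(90,20),427,-173,t,52),(0,255,0))],'pics/ov2.png')
E
```

```text
[556.72477135 219.63347004] [518.59017604  57.04579326]
```

View pics/ov1.png

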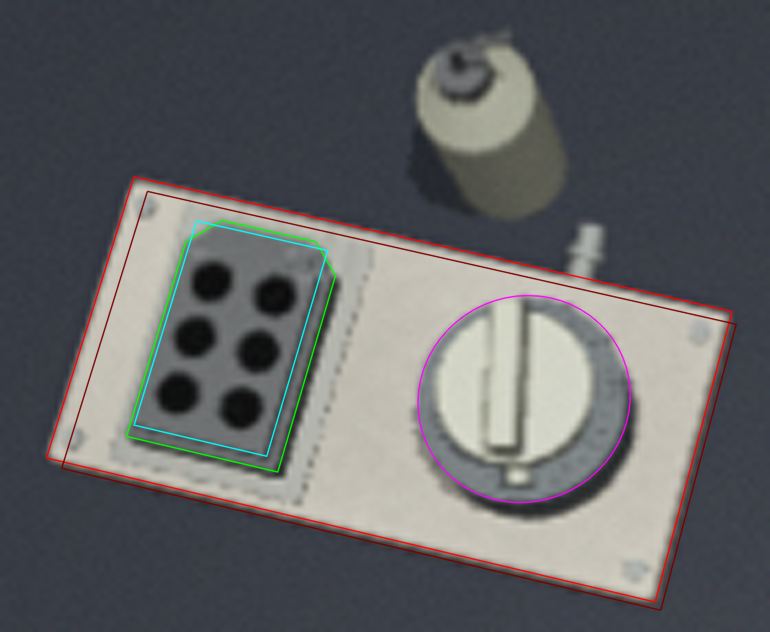

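View pics/ov2.png

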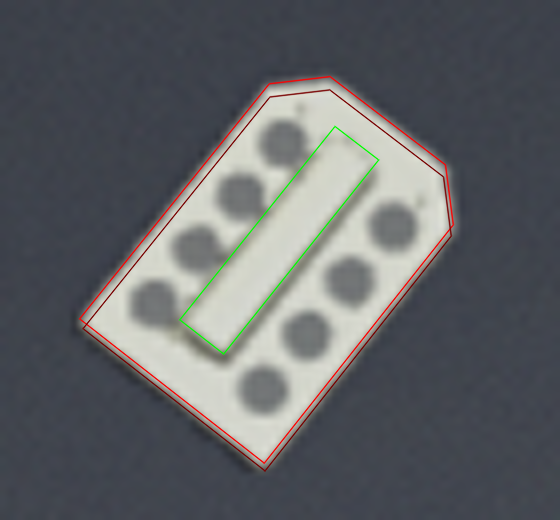

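```bash
cat > plan.py <<'E'
import sys
from h import *
from scipy.spatial.transform import Rotation as Ro
def plan(xyz,yaw):
    o=manip.get_obs(); R=np.array(o['eef_rot'])
    a=np.radians(yaw); y=np.array([np.cos(a),np.sin(a),0]); x=np.array([0,0,-1.]); T=np.c_[x,y,np.cross(x,y)]
    dv=R.T@(np.array(xyz)-o['position'])/1000; dr=Ro.from_matrix(R.T@T).as_rotvec()
    print('t',round(o['time_s'],2),'pos',np.round(o['position'],1),'yaw',np.degrees(np.arctan2(R[1,1],R[0,1])).round(2),'w',round(o['width'],1),'F',np.round(o['wrist_force'],1))
    print('translation',np.round(dv,4).tolist(),'dr',np.round(dr,4).tolist())
if __name__=='__main__': plan([float(v) for v in sys.argv[1:4]],float(sys.argv[4]))
E
python3 plan.py 425.5 -173 180 52
python3 - <<'E'
from h import *
print(ray_at_z('top',[(195,118)],195), ray_at_z('top',[(291,132)],165))
E
```

```text
t 0.1 pos [215.  506.  238.8] yaw 66.98 w 85.3 F [ 0.1 -0.5 -0.2]
translation [0.0593, -0.5425, 0.4593] dr [0.2614, 0.0001, 0.0011]
[[650.09905132  67.68898921 195.        ]] [[ 620.58694616 -191.05323076  165.        ]]
```

```bash
python3 -m handwheel '[{"translation":[0,-0.5425,0.4593],"dr":[0.2614,0,0.001]},{"translation":[0,-0.5425,0.4593],"dr":[0.2614,0,0.001]},{"translation":[0,-0.5425,0.4593],"dr":[0.2614,0,0.001]},{"translation":[0,-0.5425,0.4593],"dr":[0.2614,0,0.001]},{"translation":[0,-0.5425,0.4593],"dr":[0.2614,0,0.001]},{"translation":[0,-0.5425,0.4593],"dr":[0.2614,0,0.001]},{"translation":[0,-0.5425,0.4593],"dr":[0.2614,0,0.001]},{"translation":[0,-0.5425,0.4593],"dr":[0.2614,0,0.001]}]' 0.045; python3 plan.py 425.5 -173 180 52
```

```text
time_s: 1.1
position: [363.3, 26.6, 239.4]
eef_rot: [[0.001, 0.616, 0.788], [0.001, 0.788, -0.616], [-1.0, 0.001, 0.0]]
wrist_force: [1.4, 0.3, 0.8]
width: 45.2
t 1.1 pos [363.3  26.6 239.4] yaw 52.0 w 45.2 F [1.4 0.3 0.8]
translation [0.0593, -0.1191, 0.1719] dr [0.0, 0.0003, -0.0014]
```

```bash
python3 -m handwheel '[{"translation":[0.059,-0.119,0.172],"dr":[0,0,-0.001]},{"translation":[0.059,-0.119,0.172],"dr":[0,0,-0.001]},{"translation":[0.059,-0.119,0.172],"dr":[0,0,-0.001]},{"translation":[0.059,-0.119,0.172],"dr":[0,0,-0.001]},{"translation":[0.059,-0.119,0.172],"dr":[0,0,-0.001]}]'; python3 plan.py 425.5 -173 34 52
python3 - <<'E'
from h import *
for n in ("top","side"):
    im,d=manip.get_image(n); np.save(f'pics/{n}1_i.npy',im); np.save(f'pics/{n}1_d.npy',d); cv2.imwrite(f'pics/{n}1.png',im[:,:,::-1])
o=manip.get_obs(); q=proj('side',[o['position'],o['position']+[0,0,-8]]); print(q)
im=np.load('pics/side1_i.npy'); u,v=q[0].astype(int)
cv2.imwrite('pics/c_side1.png',cv2.resize(im[v-60:v+60,u-60:u+60,::-1],None,fx=5,fy=5,interpolation=cv2.INTER_CUBIC)); print(u-60,v-60)
E
```

```text
time_s: 1.72
position: [425.2, -172.3, 179.0]
eef_rot: [[-0.002, 0.618, 0.787], [0.001, 0.787, -0.618], [-1.0, -0.0, -0.002]]
wrist_force: [0.3, 0.5, 0.6]
width: 45.1
t 1.73 pos [ 425.2 -172.3  179. ] yaw 51.86 w 45.1 F [0.3 0.5 0.6]
translation [0.145, -0.0003, 0.001] dr [-0.0024, -0.0022, 0.0005]
[[277.70831389 184.7529425 ]
 [277.75227111 186.99062928]]
217 124
```

View pics/c_side1.png

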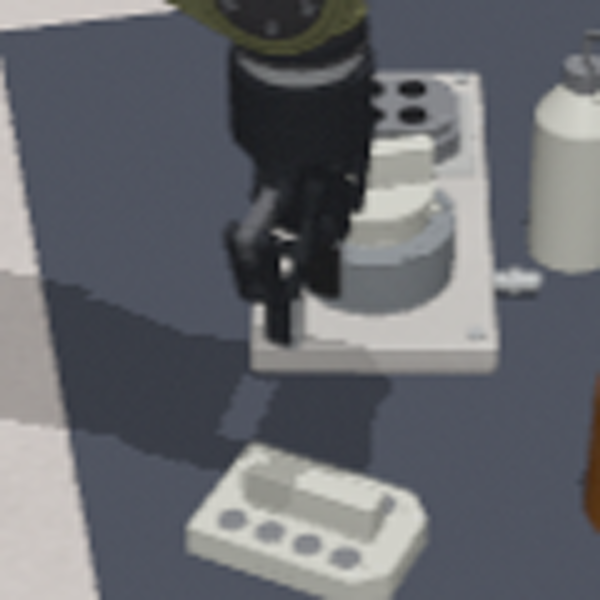

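View pics/top1.png

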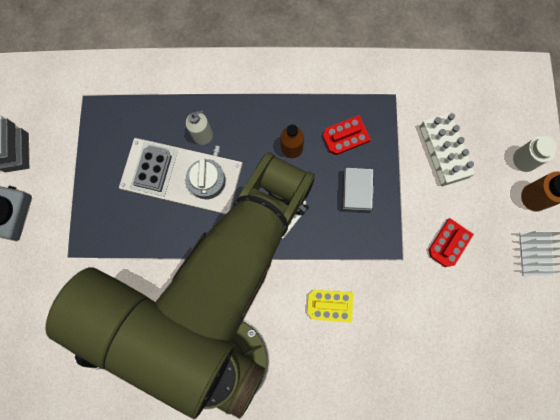

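Run:
```python
from fit import *
im=np.load('pics/side0_i.npy').astype(float); g=im.mean(2)
roi=np.zeros(g.shape);roi[208:250,248:308]=1
for t in (105,125):
    soft=cv2.morphologyEx(((g>t)*roi).astype(np.uint8),cv2.MORPH_CLOSE,np.ones((7,7))).astype(float)
    p,f=fit(PLATE,(426,-173,np.radians(-38)),soft,cam='side'); print('plate',t,np.round(p[:2],1),np.degrees(p[2]).round(2),f,soft.sum())
```

```text
plate 105 [ 425.7 -172.8] -38.55 35.364705882352936 1078.0
plate 125 [ 425.4 -172.5] -37.71 47.48235294117647 1015.0
```

```bash
python3 -m handwheel '[{"translation":[0.05,-0.0003,0.001],"dr":[-0.002,-0.002,0.0005]},{"translation":[0.09,-0.0003,0.001],"dr":[-0.002,-0.002,0.0005]},{"translation":[0.12,-0.0003,0.001],"dr":[-0.002,-0.002,0.0005]},{"translation":[0.138,-0.0003,0.001],"dr":[-0.002,-0.002,0.0005]},{"translation":[0.145,-0.0003,0.001],"dr":[-0.002,-0.002,0.0005]},{"translation":[0.145,-0.0003,0.001],"dr":[-0.002,-0.002,0.0005]}]'; python3 plan.py 425.7 -172.8 34 52
python3 - <<'E'
from h import *
im,d=manip.get_image('side')
cv2.imwrite('pics/c_side2.png',cv2.resize(im[170:260,230:330,::-1],None,fx=7,fy=7,interpolation=cv2.INTER_CUBIC))
E
```

```text
time_s: 2.58
position: [426.3, -171.4, 35.6]
eef_rot: [[0.002, 0.613, 0.79], [-0.001, 0.79, -0.613], [-1.0, 0.001, 0.002]]
wrist_force: [0.5, 0.7, 0.3]
width: 44.9
t 2.58 pos [ 426.3 -171.4   35.6] yaw 52.16 w 44.9 F [0.5 0.7 0.3]
translation [0.0016, -0.0015, 0.0004] dr [0.0028, 0.0021, -0.0005]
```

View pics/c_side2.png

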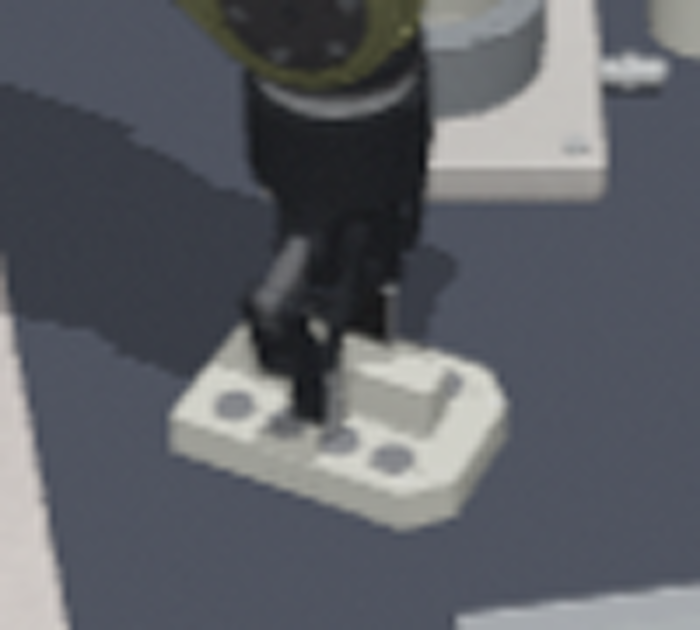

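The fingers straddle the rib around (315,380) in the crop, so I'll close them.

```bash
python3 -m handwheel '[{"translation":[0.001,-0.001,0],"dr":[0,0,0]},{"translation":[0.001,-0.001,0],"dr":[0,0,0]},{"translation":[0.001,-0.001,0],"dr":[0,0,0]},{"translation":[0.001,-0.001,0],"dr":[0,0,0]},{"translation":[0.001,-0.001,0],"dr":[0,0,0]}]' 0.010 60; python3 plan.py 425.7 -172.8 250 52;python3 plan.py 425.7 -172.8 250 52
```

```text
time_s: 3.25
position: [425.9, -172.8, 34.9]
eef_rot: [[0.003, 0.614, 0.789], [-0.001, 0.789, -0.614], [-1.0, 0.001, 0.003]]
wrist_force: [-1.3, 1.3, 7.0]
width: 18.9
t 3.25 pos [ 425.9 -172.8   34.9] yaw 52.11 w 18.9 F [-1.3  1.3  7. ]
translation [-0.2151, 0.0001, 0.0005] dr [0.0019, 0.0031, -0.0008]
t 3.25 pos [ 425.9 -172.8   34.9] yaw 52.11 w 18.9 F [-1.3  1.3  7. ]
translation [-0.2151, 0.0001, 0.0005] dr [0.0019, 0.0031, -0.0008]
```

```bash
python3 -m handwheel '[{"translation":[-0.02,0,0],"dr":[0,0,0]},{"translation":[-0.06,0,0],"dr":[0,0,0]},{"translation":[-0.11,0,0],"dr":[0,0,0]},{"translation":[-0.16,0,0],"dr":[0,0,0]},{"translation":[-0.195,0,0],"dr":[0,0,0]},{"translation":[-0.21,0,0],"dr":[0,0,0]},{"translation":[-0.215,0,0],"dr":[0,0,0]}]'; python3 plan.py 556 219.6 250 76.8
python3 - <<'E'
from h import *
im,d=manip.get_image('side'); np.save('pics/side3_i.npy',im)
cv2.imwrite('pics/c_side3.png',cv2.resize(im[90:230,210:350,::-1],None,fx=4,fy=4,interpolation=cv2.INTER_CUBIC))
E
```

```text
time_s: 4.12
position: [425.0, -172.4, 249.0]
eef_rot: [[0.002, 0.614, 0.789], [-0.001, 0.789, -0.614], [-1.0, 0.0, 0.002]]
wrist_force: [-0.1, -0.6, -2.5]
width: 18.8
t 4.12 pos [ 425.  -172.4  249. ] yaw 52.11 w 18.8 F [-0.1 -0.6 -2.5]
translation [-0.0011, 0.3899, -0.1374] dr [-0.4309, 0.0018, -0.0001]
```

View pics/c_side3.png

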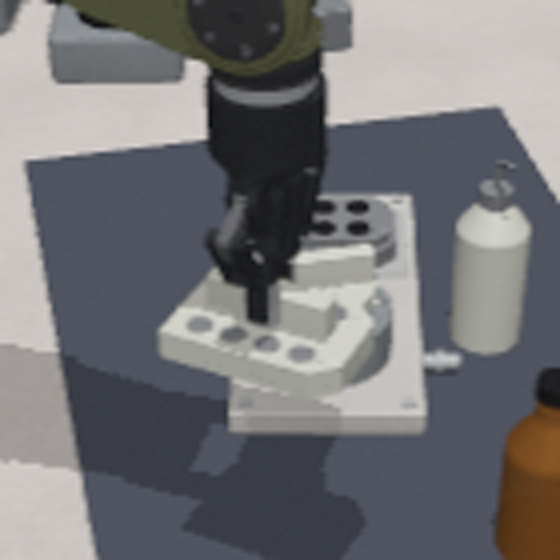

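```bash
python3 -m handwheel '[{"translation":[0,0.03,-0.0106],"dr":[-0.05,0.001,0]},{"translation":[0,0.08,-0.028],"dr":[-0.12,0.001,0]},{"translation":[0,0.135,-0.0475],"dr":[-0.2,0.001,0]},{"translation":[-0.001,0.19,-0.067],"dr":[-0.28,0.001,0]},{"translation":[-0.001,0.245,-0.086],"dr":[-0.35,0.001,0]},{"translation":[-0.001,0.3,-0.106],"dr":[-0.41,0.001,0]},{"translation":[-0.001,0.35,-0.123],"dr":[-0.431,0.0018,0]},{"translation":[-0.001,0.38,-0.134],"dr":[-0.431,0.0018,0]}]'; python3 plan.py 556 219.6 150 76.8
```

```text
time_s: 5.18
position: [552.6, 211.9, 247.7]
eef_rot: [[-0.003, 0.226, 0.974], [-0.001, 0.974, -0.226], [-1.0, -0.002, -0.003]]
wrist_force: [0.3, -0.3, -2.1]
width: 18.8
t 5.17 pos [552.6 211.9 247.7] yaw 76.91 w 18.8 F [ 0.3 -0.3 -2.1]
translation [0.0976, 0.0084, 0.0019] dr [0.002, -0.0027, 0.0015]
```

```bash
python3 -m handwheel '[{"translation":[0.03,0.0084,0.0019],"dr":[0.002,-0.0027,0.0015]},{"translation":[0.08,0.0084,0.0019],"dr":[0.002,-0.0027,0.0015]},{"translation":[0.115,0.0084,0.0019],"dr":[0.002,-0.0027,0.0015]},{"translation":[0.13,0.0084,0.0019],"dr":[0.002,-0.0027,0.0015]},{"translation":[0.132,0.0084,0.0019],"dr":[0.002,-0.0027,0.0015]},{"translation":[0.132,0.0084,0.0019],"dr":[0.002,-0.0027,0.0015]}]'; python3 plan.py 556 219.6 80 76.8
python3 - <<'E'
from h import *
for n in ("side","top"):
    im,d=manip.get_image(n); np.save(f'pics/{n}4_i.npy',im); np.save(f'pics/{n}4_d.npy',d); cv2.imwrite(f'pics/{n}4.png',im[:,:,::-1])
im=np.load('pics/side4_i.npy')
cv2.imwrite('pics/c_side4.png',cv2.resize(im[90:210,230:350,::-1],None,fx=5,fy=5,interpolation=cv2.INTER_CUBIC))
E
```

```text
time_s: 5.92
position: [557.0, 217.6, 119.2]
eef_rot: [[0.005, 0.23, 0.973], [0.001, 0.973, -0.23], [-1.0, 0.002, 0.004]]
wrist_force: [-0.0, -0.2, -0.9]
width: 19.1
t 5.92 pos [557.  217.6 119.2] yaw 76.69 w 19.1 F [-0.  -0.2 -0.9]
translation [0.0392, 0.0016, -0.0016] dr [-0.0019, 0.0043, -0.0024]
```

View pics/c_side4.png

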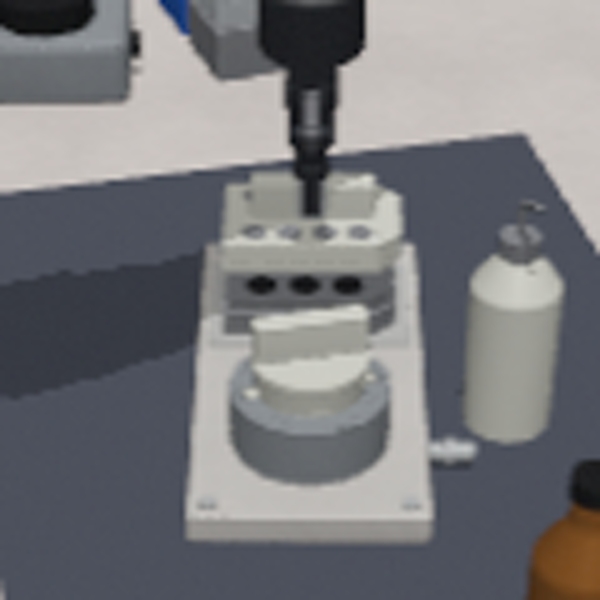

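View pics/top4.png

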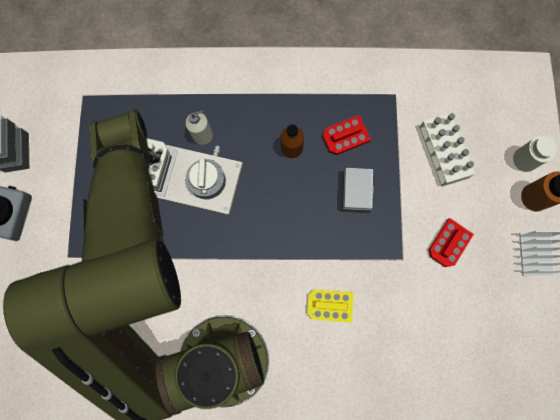

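Run:
```python
from ov import *
import ov
def overlay2(cam,im,x0,x1,y0,y1,s,polys,f):
    c=cv2.resize(im[y0:y1,x0:x1,::-1],None,fx=s,fy=s,interpolation=cv2.INTER_CUBIC)
    for P,col in polys:
        q=((proj(cam,P)-[x0,y0]+.5)*s-.5)
        cv2.polylines(c,[(q*16).round().astype(np.int32)],True,col,1,cv2.LINE_AA,4)
    return c
n,l,p=station_polys(537.2,139.8,np.radians(-13.2)); print(n,l)
a=overlay2('side',np.load('pics/side0_i.npy'),255,325,130,205,8,p,'')
t=np.radians(-13.3); x,y=557,217.6
pl=[(xf(rect(128,86,16),x,y,t,84.3),(0,0,255)),(xf(rect(128,86,16),x,y,t,106.3),(0,0,255)),(xf(rect(90,20),x,y,t,136.3),(0,200,0))]
cv2.imwrite('pics/ov3.png',a)
cv2.imwrite('pics/ov4.png',overlay2('side',np.load('pics/side4_i.npy'),260,330,115,165,10,pl+p[2:4],''))
cv2.imwrite('pics/ov5.png',overlay2('top',np.load('pics/top0_i.npy'),110,250,120,225,5.5,p,''))
```

```text
[555.92477135 219.63347004] [517.79017604  57.04579326]
```

View pics/ov3.png

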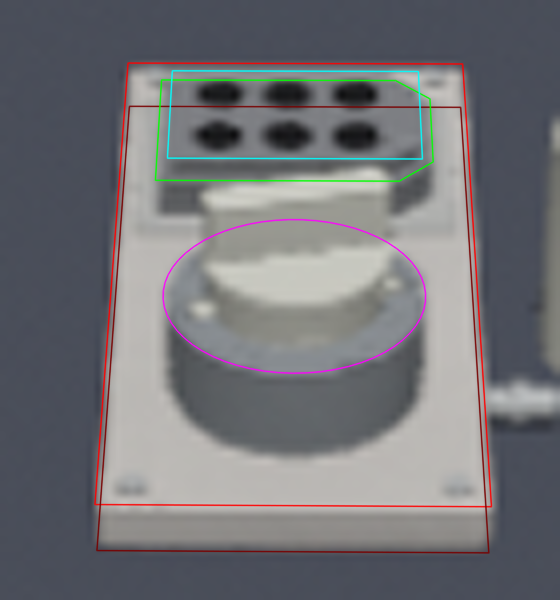

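View pics/ov4.png

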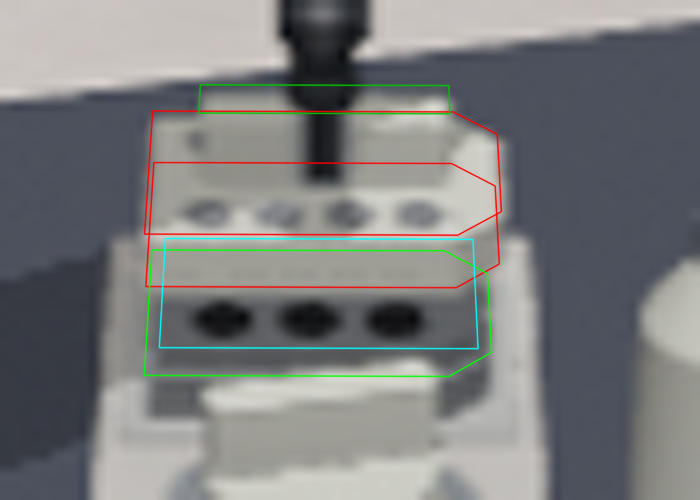

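View pics/ov5.png

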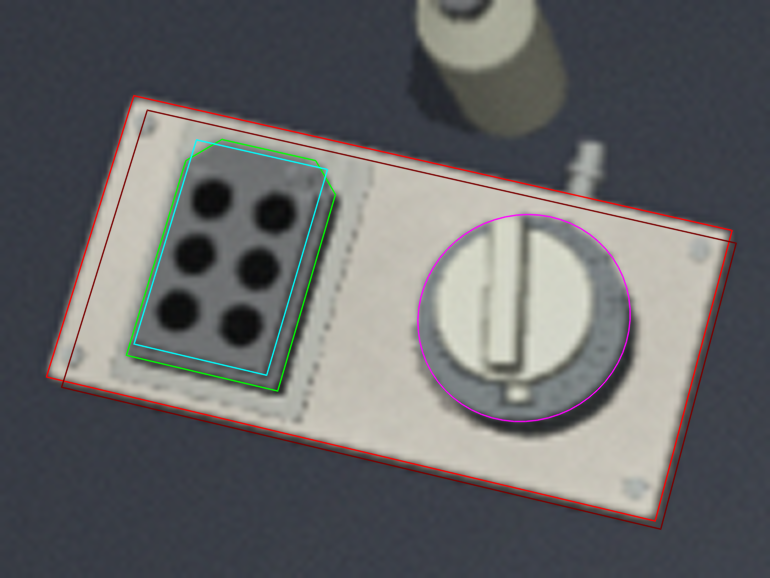

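```bash
python3 plan.py 556 219.6 94 76.8; python3 -m handwheel '[{"translation":[0.005,0.0016,-0.0013],"dr":[-0.001,0.003,-0.002]},{"translation":[0.014,0.0016,-0.0013],"dr":[-0.001,0.003,-0.002]},{"translation":[0.022,0.0016,-0.0013],"dr":[-0.001,0.003,-0.002]},{"translation":[0.025,0.0016,-0.0013],"dr":[-0.001,0.003,-0.002]},{"translation":[0.025,0.0016,-0.0013],"dr":[-0.001,0.003,-0.002]}]'; python3 plan.py 556 219.6 80 76.8
python3 - <<'E'
from ov import *
im,d=manip.get_image('side'); np.save('pics/side5_i.npy',im)
x0,x1,y0,y1,s=260,330,115,165,10
c=cv2.resize(im[y0:y1,x0:x1,::-1],None,fx=s,fy=s,interpolation=cv2.INTER_CUBIC)
cv2.imwrite('pics/c_side5.png',c)
for i in range(4):
    o=manip.get_obs(); print(np.round(o['position'],2))
E
```

```text
t 6.03 pos [557.  217.6 119.4] yaw 76.69 w 19.0 F [-0.  -0.  -0.8]
translation [0.0254, 0.0016, -0.0016] dr [-0.0019, 0.0047, -0.0026]
time_s: 6.65
position: [555.6, 219.3, 92.8]
eef_rot: [[-0.001, 0.229, 0.973], [-0.001, 0.973, -0.229], [-1.0, -0.001, -0.001]]
wrist_force: [1.3, 0.1, -1.8]
width: 18.9
t 6.65 pos [555.6 219.3  92.8] yaw 76.75 w 18.9 F [ 1.3  0.1 -1.8]
translation [0.0128, 0.0004, 0.0003] dr [-0.0008, -0.0006, 0.0007]
[555.72 219.37  93.09]
[555.72 219.37  93.09]
[555.72 219.37  93.09]
[555.72 219.37  93.09]
```

View pics/c_side5.png

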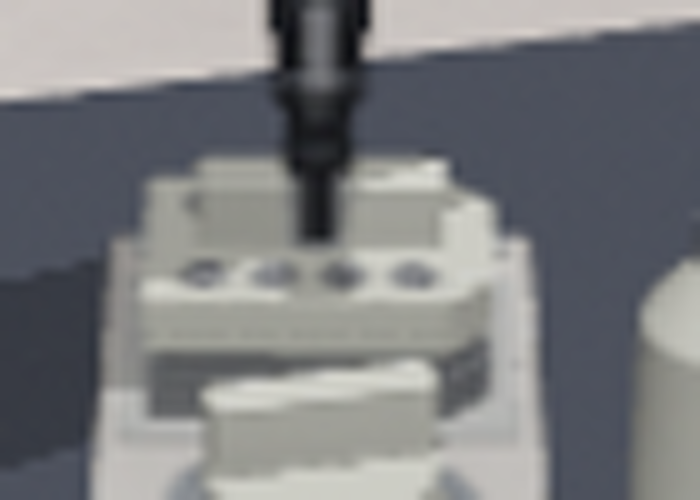

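Run:
```python
from ov import *
im=np.load('pics/side5_i.npy')
x0,x1,y0,y1,s=260,330,115,165,10
c=cv2.resize(im[y0:y1,x0:x1,::-1],None,fx=s,fy=s,interpolation=cv2.INTER_CUBIC)
t=np.radians(-13.2)
for x,y,z,col in [(555.7,219.4,58.1,(0,0,255)),(555.7,219.4,80.1,(0,0,255)),(555.9,219.6,45,(0,255,0)),(555.9,219.6,25,(0,120,0))]:
    q=((proj('side',xf(rect(128,86,16),x,y,t,z))-[x0,y0]+.5)*s-.5)
    cv2.polylines(c,[(q*16).round().astype(np.int32)],True,col,1,cv2.LINE_AA,4)
cv2.imwrite('pics/ov6.png',c)
```

```text
(no output)
```

View pics/ov6.png

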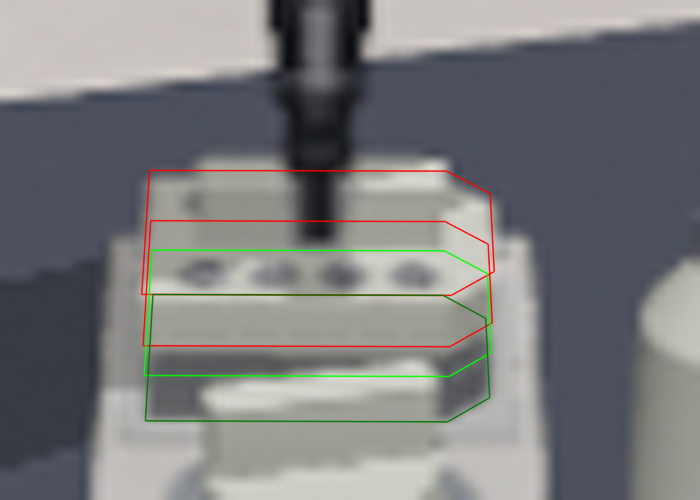

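```bash
python3 plan.py 556.4 220 80 76.8; python3 -m handwheel '[{"translation":[0,0.0006,0.0005],"dr":[0,0,0]},{"translation":[0.003,0.0006,0.0005],"dr":[0,0,0]},{"translation":[0.0055,0.0006,0.0005],"dr":[0,0,0]},{"translation":[0.007,0.0006,0.0005],"dr":[0,0,0]},{"translation":[0.007,0.0006,0.0005],"dr":[0,0,0]}]'; python3 plan.py 556.4 220 80 76.8
```

```text
t 6.7 pos [555.7 219.4  93.1] yaw 76.75 w 18.9 F [-0.6  0.1 -2. ]
translation [0.0131, 0.0008, 0.0005] dr [-0.0008, -0.0001, 0.0004]
time_s: 7.32
position: [556.3, 220.0, 85.9]
eef_rot: [[-0.0, 0.229, 0.973], [-0.0, 0.973, -0.229], [-1.0, -0.0, -0.0]]
wrist_force: [1.4, 2.5, -2.3]
width: 19.0
t 7.33 pos [556.3 220.   85.9] yaw 76.76 w 19.0 F [ 1.4  2.5 -2.3]
translation [0.0059, 0.0, 0.0001] dr [-0.0007, -0.0001, 0.0002]
```

```bash
python3 -m handwheel '[{"translation":[0.0015,0,0],"dr":[0,0,0]},{"translation":[0.003,0,0],"dr":[0,0,0]},{"translation":[0.0045,0,0],"dr":[0,0,0]},{"translation":[0.0055,0,0],"dr":[0,0,0]},{"translation":[0.0055,0,0],"dr":[0,0,0]}]'; python3 plan.py 556.4 220 80 76.8
python3 - <<'E'
from h import *
im,d=manip.get_image('side'); np.save('pics/side6_i.npy',im)
cv2.imwrite('pics/c_side6.png',cv2.resize(im[115:165,260:330,::-1],None,fx=10,fy=10,interpolation=cv2.INTER_CUBIC))
E
```

```text
time_s: 7.95
position: [556.3, 219.9, 80.5]
eef_rot: [[-0.0, 0.229, 0.973], [-0.0, 0.973, -0.229], [-1.0, -0.0, -0.0]]
wrist_force: [2.1, 4.2, -2.0]
width: 18.8
t 7.95 pos [556.3 219.9  80.5] yaw 76.75 w 18.8 F [ 2.1  4.2 -2. ]
translation [0.0005, 0.0001, 0.0001] dr [-0.0008, -0.0001, 0.0003]
```

View pics/c_side6.png

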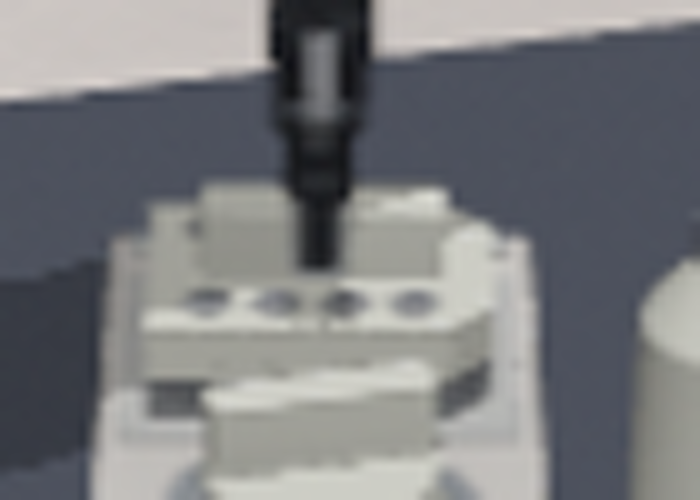

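```bash
python3 -m handwheel '[{"translation":[0,0.001,0.0003],"dr":[0,0,0]},{"translation":[0.0007,0.001,0.0003],"dr":[0,0,0]},{"translation":[0.0014,0.001,0.0003],"dr":[0,0,0]},{"translation":[0.0014,0.001,0.0003],"dr":[0,0,0]}]'; python3 plan.py 556.4 220 80 76.8
```

```text
time_s: 8.5
position: [556.6, 220.5, 79.9]
eef_rot: [[-0.001, 0.229, 0.973], [-0.001, 0.973, -0.229], [-1.0, -0.001, -0.0]]
wrist_force: [-7.3, -2.3, 8.9]
width: 18.9
t 8.5 pos [556.6 220.5  79.9] yaw 76.75 w 18.9 F [-7.3 -2.3  8.9]
translation [-0.0001, -0.0005, -0.0001] dr [-0.0008, -0.0005, 0.001]
```

Contact came at TCP z = 79.9, and the predicted seat is 34.9 + 45. I'll ease off and release.

```bash
python3 -m handwheel '[{"translation":[-0.0005,-0.0004,-0.0006],"dr":[0,0,0]},{"translation":[-0.0005,-0.0004,-0.0006],"dr":[0,0,0]},{"translation":[-0.0005,-0.0004,-0.0006],"dr":[0,0,0]},{"translation":[-0.0005,-0.0004,-0.0006],"dr":[0,0,0]}]' 0.045; python3 -m handwheel '[{"translation":[-0.01,0,0],"dr":[0,0,0]},{"translation":[-0.04,0,0],"dr":[0,0,0]},{"translation":[-0.09,0,0],"dr":[0,0,0]},{"translation":[-0.13,0,0],"dr":[0,0,0]},{"translation":[-0.15,0,0],"dr":[0,0,0]},{"translation":[-0.15,0,0],"dr":[0,0,0]}]'; python3 plan.py 518 57 220 76.8
python3 - <<'E'
from h import *
im,d=manip.get_image('side'); np.save('pics/side7_i.npy',im)
cv2.imwrite('pics/c_side7.png',cv2.resize(im[115:195,260:330,::-1],None,fx=7,fy=7,interpolation=cv2.INTER_CUBIC))
E
```

```text
time_s: 9.0
position: [556.1, 220.5, 79.6]
eef_rot: [[-0.0, 0.229, 0.973], [-0.0, 0.973, -0.229], [-1.0, -0.001, -0.0]]
wrist_force: [-0.1, -0.2, 0.2]
width: 45.2
time_s: 9.75
position: [556.6, 220.7, 231.6]
eef_rot: [[0.003, 0.229, 0.973], [0.001, 0.973, -0.229], [-1.0, 0.001, 0.003]]
wrist_force: [0.3, -0.7, 0.2]
width: 44.8
t 9.75 pos [556.6 220.7 231.6] yaw 76.75 w 44.8 F [ 0.3 -0.7  0.2]
translation [0.0114, -0.1682, -0.0001] dr [-0.0008, 0.0027, -0.0013]
```

View pics/c_side7.png

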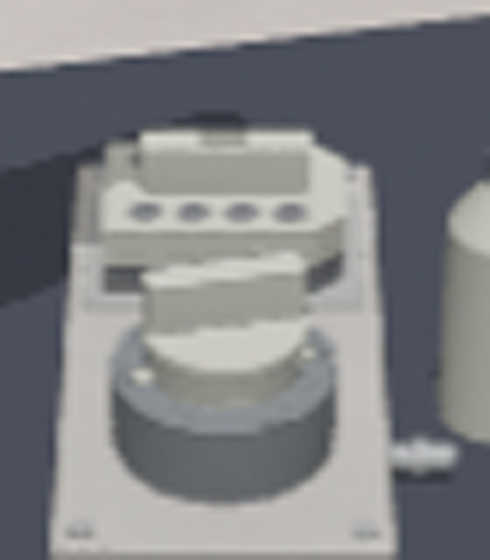

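Run:
```python
from ov import *
print(manip.get_obs()['joint_pos'].round(1))
lx,ly=517.8,57.0
B=ray_at_z('top',(np.array([(493,300),(525,300),(518,450),(487,447)],float)+.5)/5.5-.5+[110,105],126)[:,:2]; print(B.round(1),B.mean(0))
for cam,(x0,x1,y0,y1,s) in dict(top=(178,234,145,205,10),side=(265,322,140,200,10)).items():
    im=np.load(f'pics/{cam}0_i.npy')
    c=cv2.resize(im[y0:y1,x0:x1,::-1],None,fx=s,fy=s,interpolation=cv2.INTER_CUBIC)
    cv2.imwrite(f'pics/cap_{cam}_raw.png',c)
    t=np.radians(-2)
    for P,col in [(circ(lx,ly,96,41),(0,0,255)),(xf(rect(78,16),lx,ly,t,126),(0,200,0)),(xf(rect(78,16),lx,ly,t,96),(200,200,0)),(circ(lx,ly,70,56),(255,0,255))]:
        q=((proj(cam,P)-[x0,y0]+.5)*s-.5)
        cv2.polylines(c,[(q*16).round().astype(np.int32)],True,col,1,cv2.LINE_AA,4)
    cv2.imwrite(f'pics/cap_{cam}.png',c)
```

```text
[ 18.1  23.8  79.5  -0.   76.7 -58.6]
[[555.2  64.5]
 [555.2  48.2]
 [477.1  48.8]
 [478.6  64.5]] [516.51665846  56.51329917]
```

View pics/cap_top.png

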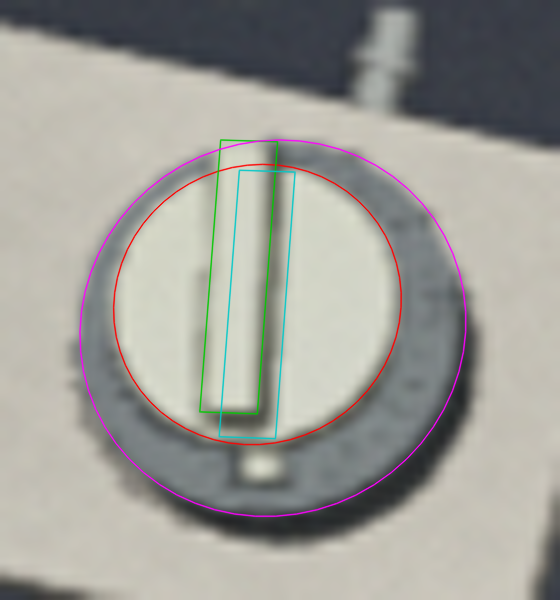

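View pics/cap_side.png

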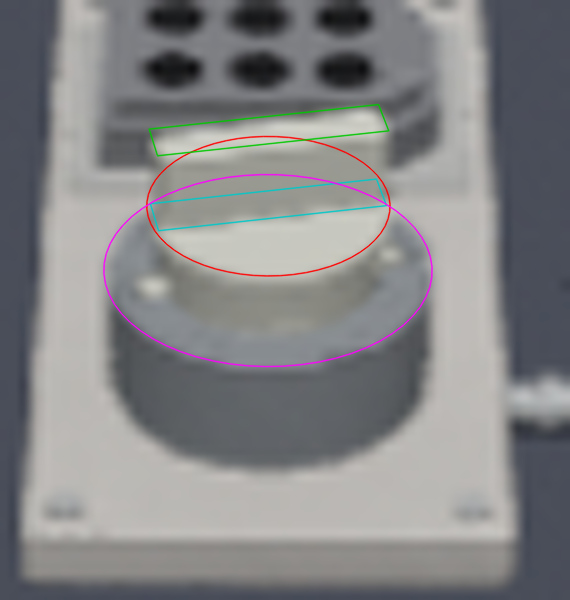

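```bash
python3 plan.py 517.2 56.8 165 88.5; python3 -m handwheel '[{"translation":[0.0,-0.05,0],"dr":[-0.05,0.001,0]},{"translation":[0.0,-0.11,0],"dr":[-0.1,0.001,0]},{"translation":[0.03,-0.15,0],"dr":[-0.2,0.002,0]},{"translation":[0.055,-0.1686,-0.001],"dr":[-0.205,0.002,-0.001]},{"translation":[0.0666,-0.1686,-0.001],"dr":[-0.205,0.002,-0.001]},{"translation":[0.0666,-0.1686,-0.001],"dr":[-0.205,0.002,-0.001]}]'; python3 plan.py 517.2 56.8 107 88.5
python3 - <<'E'
from h import *
im,d=manip.get_image('side'); np.save('pics/side8_i.npy',im)
cv2.imwrite('pics/c_side8.png',cv2.resize(im[100:200,250:350,::-1],None,fx=6,fy=6,interpolation=cv2.INTER_CUBIC))
E
```

```text
t 9.8 pos [556.1 220.6 229.9] yaw 76.75 w 44.8 F [-0.6 -0.4 -0.3]
translation [0.0649, -0.1683, -0.0004] dr [-0.205, 0.0005, 0.0001]
time_s: 10.55
position: [516.4, 57.2, 162.3]
eef_rot: [[-0.004, 0.026, 1.0], [-0.001, 1.0, -0.026], [-1.0, -0.001, -0.004]]
wrist_force: [0.3, -1.0, 1.0]
width: 44.7
t 10.55 pos [516.4  57.2 162.3] yaw 88.5 w 44.7 F [ 0.3 -1.   1. ]
translation [0.0553, -0.0003, 0.0011] dr [0.0001, -0.0041, 0.0012]
```

View pics/c_side8.png

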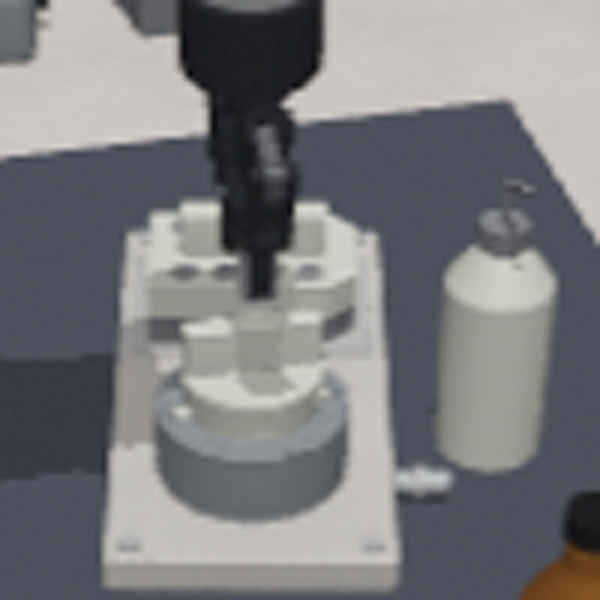

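```bash
python3 -m handwheel '[{"translation":[0.02,-0.0003,0.001],"dr":[0,-0.003,0.001]},{"translation":[0.04,-0.0003,0.001],"dr":[0,-0.003,0.001]},{"translation":[0.052,-0.0003,0.001],"dr":[0,-0.003,0.001]},{"translation":[0.055,-0.0003,0.001],"dr":[0,-0.003,0.001]},{"translation":[0.055,-0.0003,0.001],"dr":[0,-0.003,0.001]}]'; python3 plan.py 517.2 56.8 107 88.5;  python3 -m handwheel '[{"translation":[0,0,0],"dr":[0,0,0]},{"translation":[0,0,0],"dr":[0,0,0]},{"translation":[0,0,0],"dr":[0,0,0]},{"translation":[0,0,0],"dr":[0,0,0]},{"translation":[0,0,0],"dr":[0,0,0]}]' 0.005 80; python3 plan.py 517.2 56.8 107 88.5
python3 - <<'E'
from h import *
im,d=manip.get_image('side'); np.save('pics/side9_i.npy',im)
cv2.imwrite('pics/c_side9.png',cv2.resize(im[100:200,250:350,::-1],None,fx=6,fy=6,interpolation=cv2.INTER_CUBIC))
E
```

```text
time_s: 11.22
position: [517.7, 56.4, 108.7]
eef_rot: [[0.001, 0.026, 1.0], [-0.0, 1.0, -0.026], [-1.0, -0.0, 0.001]]
wrist_force: [0.1, 0.0, -0.0]
width: 44.8
t 11.22 pos [517.7  56.4 108.7] yaw 88.52 w 44.8 F [ 0.1  0.  -0. ]
translation [0.0017, 0.0003, -0.0005] dr [0.0003, 0.0013, 0.0002]
time_s: 11.85
position: [517.6, 56.5, 108.5]
eef_rot: [[0.001, 0.026, 1.0], [0.0, 1.0, -0.026], [-1.0, 0.0, 0.001]]
wrist_force: [-0.6, 4.0, 6.1]
width: 14.7
t 11.85 pos [517.6  56.5 108.5] yaw 88.51 w 14.7 F [-0.6  4.   6.1]
translation [0.0015, 0.0003, -0.0004] dr [0.0002, 0.0015, -0.0002]
```

View pics/c_side9.png

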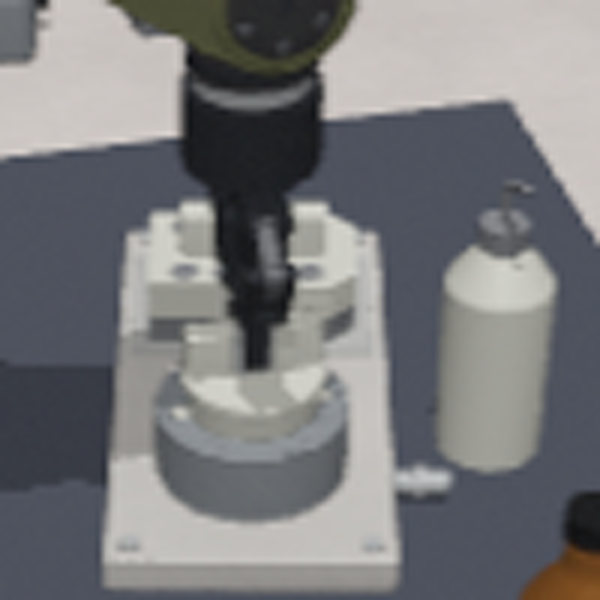

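```bash
python3 -m handwheel '[{"translation":[0.003,0.0003,0],"dr":[0,0,0]},{"translation":[0.007,0.0003,0],"dr":[0,0,0]},{"translation":[0.011,0.0003,0],"dr":[0,0,0]},{"translation":[0.0138,0.0003,0],"dr":[0,0,0]},{"translation":[0.0138,0.0003,0],"dr":[0,0,0]},{"translation":[0.0138,0.0003,0],"dr":[0,0,0]}]'; python3 plan.py 517.2 56.8 94 13
python3 - <<'E'
from h import *
im,d=manip.get_image('side'); np.save('pics/side10_i.npy',im)
cv2.imwrite('pics/c_side10.png',cv2.resize(im[100:200,250:350,::-1],None,fx=6,fy=6,interpolation=cv2.INTER_CUBIC))
E
```

```text
time_s: 12.65
position: [517.8, 56.6, 95.1]
eef_rot: [[0.002, 0.026, 1.0], [-0.0, 1.0, -0.026], [-1.0, -0.0, 0.002]]
wrist_force: [-1.0, 2.9, 9.5]
width: 13.8
t 12.65 pos [517.8  56.6  95.1] yaw 88.5 w 13.8 F [-1.   2.9  9.5]
translation [0.0011, 0.0001, -0.0006] dr [1.3176, 0.0016, -0.0012]
```

View pics/c_side10.png

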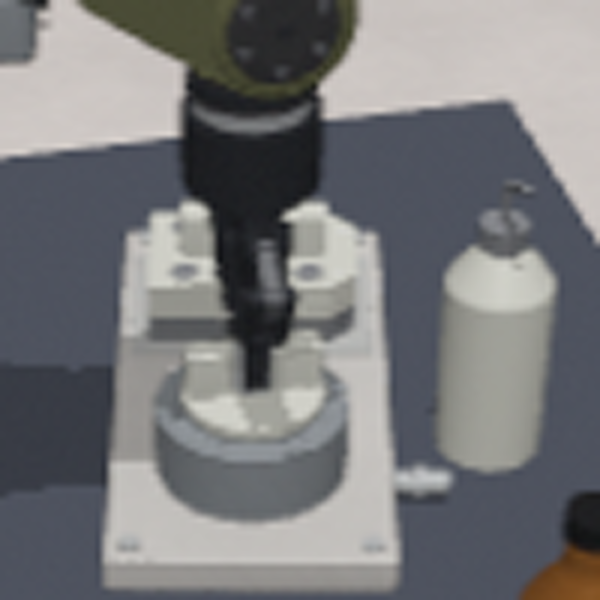

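```bash
python3 -m handwheel '[{"translation":[0.0006,0,0],"dr":[0,0,0]},{"translation":[0.0006,0,0],"dr":[0.08,0,0]},{"translation":[0.0006,0,0],"dr":[0.17,0,0]},{"translation":[0.0006,0,0],"dr":[0.26,0,0]},{"translation":[0.0006,0,0],"dr":[0.35,0,0]},{"translation":[0.0006,0,0],"dr":[0.44,0,0]},{"translation":[0.0006,0,0],"dr":[0.53,0,0]},{"translation":[0.0006,0,0],"dr":[0.60,0,0]}]'; python3 plan.py 517.2 56.8 94.5 13
python3 -c "
from h import *
o=manip.get_obs();print(o['wrist_torque'].round(2),o['joint_pos'].round(1))"
```

```text
time_s: 13.7
position: [518.5, 57.8, 95.0]
eef_rot: [[0.004, 0.588, 0.809], [0.002, 0.809, -0.588], [-1.0, 0.004, 0.002]]
wrist_force: [1.2, 13.8, 10.6]
width: 14.6
t 13.7 pos [518.5  57.8  95. ] yaw 54.0 w 14.6 F [ 1.2 13.8 10.6]
translation [0.0005, -0.0016, -0.0005] dr [0.7155, 0.0008, -0.0045]
[ 2.56 -0.3   0.38] [  2.3  23.2 100.    0.1  56.6 -51.8]
```

Run:
```python
from h import *
im,d=manip.get_image('side')
cv2.imwrite('pics/c_side11.png',cv2.resize(im[100:200,250:350,::-1],None,fx=6,fy=6,interpolation=cv2.INTER_CUBIC))
o=manip.get_obs();print(o['position'].round(1),o['wrist_force'].round(1),o['wrist_torque'].round(2))
```

```text
[518.5  57.8  95. ] [ 1.5 13.9 11.5] [ 2.35 -0.25  0.2 ]
```

View pics/c_side11.png

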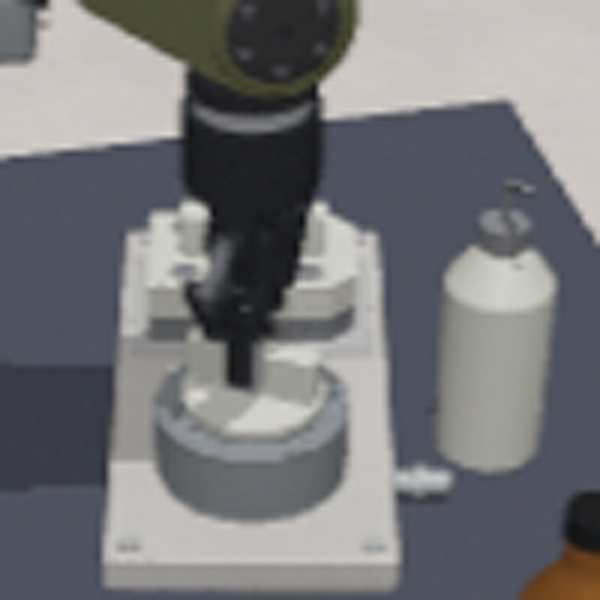

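```bash
python3 -m handwheel '[{"translation":[0.0006,0.0006,-0.0005],"dr":[0.06,0,0]},{"translation":[0.0006,0.0006,-0.0005],"dr":[0.15,0,0]},{"translation":[0.0006,0.0006,-0.0005],"dr":[0.24,0,0]},{"translation":[0.0006,0.0006,-0.0005],"dr":[0.33,0,0]},{"translation":[0.0006,0.0006,-0.0005],"dr":[0.42,0,0]},{"translation":[0.0006,0.0006,-0.0005],"dr":[0.51,0,0]},{"translation":[0.0006,0.0006,-0.0005],"dr":[0.58,0,0]},{"translation":[0.0006,0.0006,-0.0005],"dr":[0.62,0,0]}]'; python3 plan.py 517.2 57.8 94.5 13
python3 -c "
from h import *
o=manip.get_obs();print(o['wrist_torque'].round(2),o['joint_pos'].round(1))"
```

```text
time_s: 14.75
position: [518.8, 58.7, 94.6]
eef_rot: [[0.005, 0.948, 0.318], [0.002, 0.318, -0.948], [-1.0, 0.005, -0.0]]
wrist_force: [3.0, 13.3, 10.5]
width: 14.5
t 14.75 pos [518.8  58.7  94.6] yaw 18.52 w 14.5 F [ 3.  13.3 10.5]
translation [0.0001, -0.0018, 0.0003] dr [0.0964, -0.0005, -0.0054]
[ 2.68 -0.68  0.43] [  2.4  23.3 100.    0.1  56.5 -16.2]
```

```bash
python3 -m handwheel '[{"translation":[0,0.0001,-0.0005],"dr":[0.05,0,0]},{"translation":[0,0.0001,-0.0005],"dr":[0.1,0,0]},{"translation":[0,0.0001,-0.0005],"dr":[0.1,0,0]},{"translation":[0,0.0001,-0.0005],"dr":[0.1,0,0]}]'; python3 plan.py 517.2 57.8 94.5 13
python3 - <<'E'
from h import *
im,d=manip.get_image('side')
cv2.imwrite('pics/c_side12.png',cv2.resize(im[100:200,250:350,::-1],None,fx=6,fy=6,interpolation=cv2.INTER_CUBIC))
im,d=manip.get_image('top')
cv2.imwrite('pics/c_top12.png',cv2.resize(im[105:225,110:260,::-1],None,fx=5,fy=5,interpolation=cv2.INTER_CUBIC))
o=manip.get_obs();print(o['position'].round(1),o['wrist_force'].round(1),o['wrist_torque'].round(2))
E
```

```text
time_s: 15.25
position: [518.7, 58.8, 94.6]
eef_rot: [[0.005, 0.975, 0.223], [0.002, 0.223, -0.975], [-1.0, 0.005, -0.0]]
wrist_force: [2.1, 10.8, 10.8]
width: 14.4
t 15.25 pos [518.7  58.8  94.6] yaw 12.87 w 14.4 F [ 2.1 10.8 10.8]
translation [0.0001, -0.0017, 0.0007] dr [-0.0022, -0.0003, -0.0052]
[518.7  58.8  94.6] [ 3.5 11.1 11.5] [ 2.06 -0.7   0.05]
```

View pics/c_side12.png

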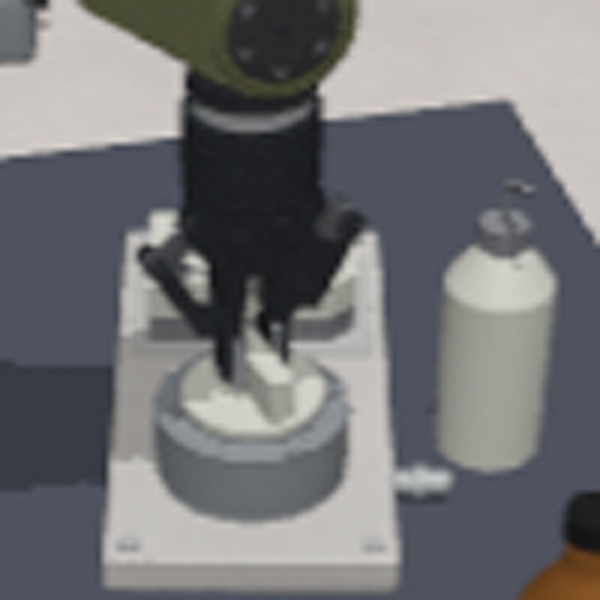

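View pics/c_top12.png

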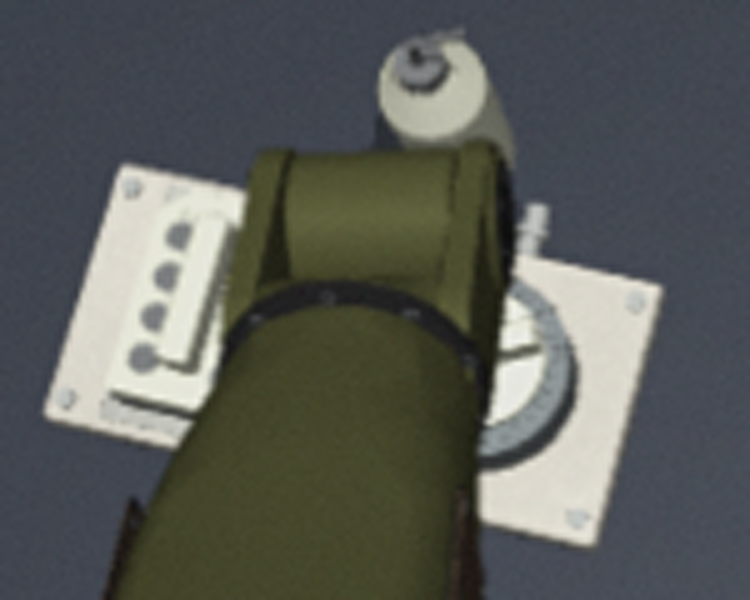

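```bash
python3 -m handwheel '[{"translation":[-0.002,0,0],"dr":[0,0,0]},{"translation":[-0.004,0,0],"dr":[0,0,0]},{"translation":[-0.006,0,0],"dr":[0,0,0]},{"translation":[-0.008,0,0],"dr":[0,0,0]},{"translation":[-0.009,0,0],"dr":[0,0,0]},{"translation":[-0.009,0,0],"dr":[0,0,0]}]'; python3 plan.py 518 58 200 13
python3 - <<'E'
from h import *
im,d=manip.get_image('side')
cv2.imwrite('pics/c_side13.png',cv2.resize(im[100:200,250:350,::-1],None,fx=6,fy=6,interpolation=cv2.INTER_CUBIC))
E
```

```text
time_s: 16.1
position: [518.2, 58.6, 102.7]
eef_rot: [[0.003, 0.975, 0.223], [0.001, 0.223, -0.975], [-1.0, 0.004, -0.0]]
wrist_force: [3.6, 8.4, 3.3]
width: 14.5
t 16.1 pos [518.2  58.6 102.7] yaw 12.86 w 14.5 F [3.6 8.4 3.3]
translation [-0.0973, 0.0, 0.0005] dr [-0.0025, -0.0005, -0.0036]
```

View pics/c_side13.png

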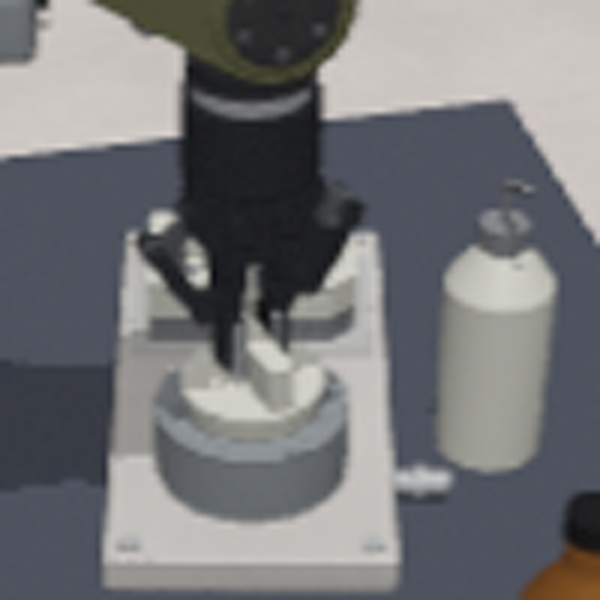

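```bash
python3 -m handwheel '[{"translation":[-0.0007,0,0],"dr":[0,0,0]},{"translation":[-0.0013,0,0],"dr":[0,0,0]},{"translation":[-0.0013,0,0],"dr":[0,0,0]}]'; python3 plan.py 518 58 200 13
```

```text
time_s: 16.52
position: [518.0, 58.7, 103.5]
eef_rot: [[0.003, 0.975, 0.222], [0.001, 0.222, -0.975], [-1.0, 0.003, -0.001]]
wrist_force: [6.1, 10.3, -2.2]
width: 14.6
t 16.52 pos [518.   58.7 103.5] yaw 12.85 w 14.6 F [ 6.1 10.3 -2.2]
translation [-0.0965, 0.0001, 0.0006] dr [-0.0026, -0.0007, -0.0031]
```

The upward travel now meets resistance about 5 mm below the start height, so the lugs look seated in the notches. Releasing.

```bash
python3 -m handwheel '[{"translation":[0,0,0],"dr":[0,0,0]},{"translation":[0,0,0],"dr":[0,0,0]},{"translation":[0,0,0],"dr":[0,0,0]},{"translation":[0,0,0],"dr":[0,0,0]}]' 0.045; python3 -m handwheel '[{"translation":[-0.01,0,0],"dr":[0,0,0]},{"translation":[-0.04,0,0],"dr":[0,0,0]},{"translation":[-0.09,0,0],"dr":[0,0,0]},{"translation":[-0.14,0,0],"dr":[0,0,0]},{"translation":[-0.16,0,0],"dr":[0,0,0]},{"translation":[-0.16,0,-0.05],"dr":[0,0,0]},{"translation":[-0.16,0,-0.11],"dr":[0,0,0]},{"translation":[-0.16,0,-0.17],"dr":[0,0,0]}]'; python3 plan.py 330 350 280 13
```

```text
time_s: 17.02
position: [517.2, 57.7, 103.4]
eef_rot: [[0.001, 0.975, 0.223], [-0.0, 0.223, -0.975], [-1.0, 0.0, 0.0]]
wrist_force: [0.4, -0.3, 0.6]
width: 44.7
time_s: 18.02
position: [478.7, 225.1, 264.3]
eef_rot: [[0.002, 0.975, 0.222], [0.0, 0.222, -0.975], [-1.0, 0.002, 0.0]]
wrist_force: [-0.2, -0.0, 0.4]
width: 44.7
t 18.02 pos [478.7 225.1 264.3] yaw 12.83 w 44.7 F [-0.2 -0.   0.4]
translation [-0.0159, -0.1172, -0.1548] dr [-0.003, 0.0003, -0.0016]
```

```bash
python3 -m handwheel '[{"translation":[-0.01,-0.1,-0.15],"dr":[0,0,0]},{"translation":[-0.01,-0.13,-0.25],"dr":[0,0,0]},{"translation":[-0.01,-0.15,-0.3],"dr":[0,0,0]},{"translation":[-0.01,-0.15,-0.3],"dr":[0,0,0]},{"translation":[-0.01,-0.15,-0.3],"dr":[0,0,0]},{"translation":[-0.01,-0.15,-0.3],"dr":[0,0,0]},{"translation":[-0.01,-0.15,-0.3],"dr":[0,0,0]}]'
python3 - <<'E'
from ov import *
ims={}
for n in ("side","top"):
    im,d=manip.get_image(n); np.save(f'pics/{n}14_i.npy',im); np.save(f'pics/{n}14_d.npy',d)
    x0,x1,y0,y1=(110,250,105,220) if n=='top' else (255,325,115,205)
    s=5.5 if n=='top' else 6.5
    c=cv2.resize(im[y0:y1,x0:x1,::-1],None,fx=s,fy=s,interpolation=cv2.INTER_CUBIC)
    cv2.imwrite(f'pics/c_{n}14.png',c)
E
```

```text
time_s: 18.9
position: [265.2, 483.5, 273.6]
eef_rot: [[0.001, 0.974, 0.225], [-0.0, 0.225, -0.974], [-1.0, 0.001, 0.0]]
wrist_force: [0.3, -0.5, 0.2]
width: 45.1
```

View pics/c_top14.png

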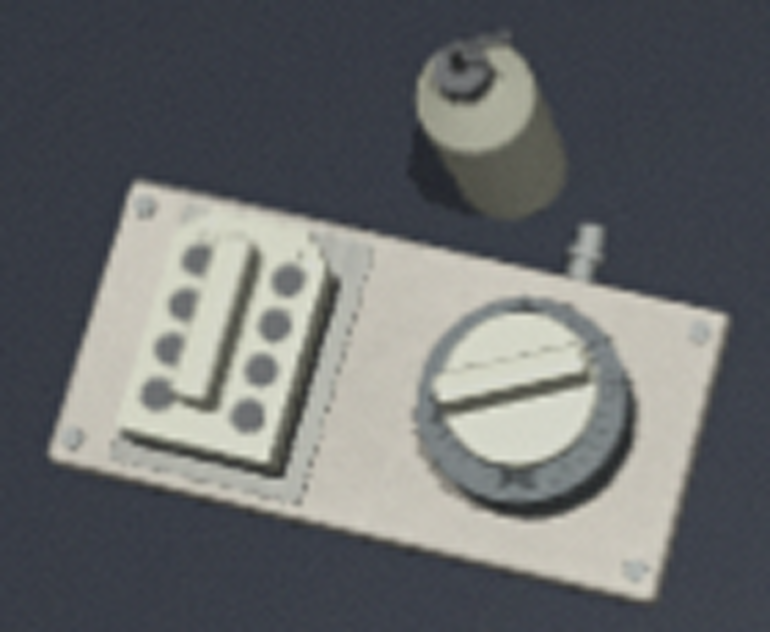

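View pics/c_side14.png

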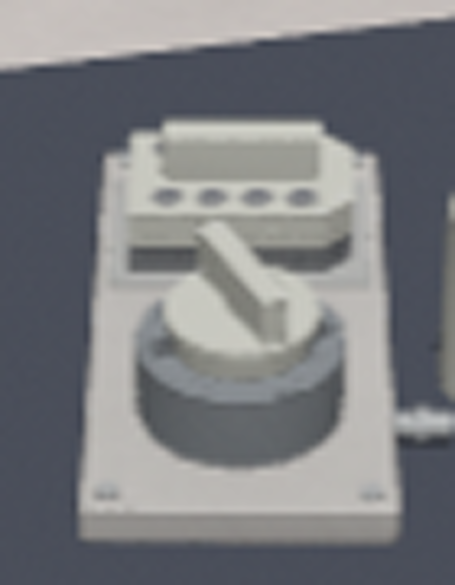

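Run:
```python
from ov import *
P0=cloud('top',np.load('pics/top0_d.npy'));P1=cloud('top',np.load('pics/top14_d.npy'))
def med(P,cx,cy,z0,z1,r0,r1):
    r=np.hypot(P[...,0]-cx,P[...,1]-cy); m=(r<r1)&(r>=r0)&(P[...,2]>z0)&(P[...,2]<z1); q=P[m]; return q
for n,P in (('before',P0),('after',P1)):
    q=med(P,517.5,57.5,80,102,0,36); A=np.c_[q[:,:2]-[517.5,57.5],np.ones(len(q))]; c=np.linalg.lstsq(A,q[:,2],rcond=None)[0]
    b=med(P,517.5,57.5,108,140,0,45)
    u,s,v=np.linalg.svd(b[:,:2]-b[:,:2].mean(0)); 
    print(n,'disc',len(q),np.median(q[:,2]).round(1),'tilt',c[:2].round(3),'bar z',np.median(b[:,2]).round(1),'ctr',b[:,:2].mean(0).round(1),'yaw',np.degrees(np.arctan2(v[0,1],v[0,0])).round(1))
d=med(P1,556,220,60,75,0,60); A=np.c_[d[:,:2]-[556,220],np.ones(len(d))]; print('deck',np.median(d[:,2]),np.linalg.lstsq(A,d[:,2],rcond=None)[0].round(3))
b=med(P1,556,220,88,110,0,60); u,s,v=np.linalg.svd(b[:,:2]-b[:,:2].mean(0)); print('rib',np.median(b[:,2]),b[:,:2].mean(0),np.degrees(np.arctan2(v[0,1],v[0,0])))
im=np.load('pics/top14_i.npy'); t=np.radians(-13.2); x,y=555.9,219.6
overlay(im,110,250,115,220,5.5,[(xf(rect(128,86,16),x,y,t,67),(0,0,255)),(xf(rect(90,20),x,y,t,97),(0,200,0)),(xf(rect(78,16),517.5,57,np.radians(-77),121),(0,200,0)),(circ(517.5,57,91,41),(255,0,0))],'pics/ov14.png')
```

```text
before disc 317 94.9 tilt [ 0.002 -0.014] bar z 124.4 ctr [517.7  55.9] yaw 179.4
after disc 304 90.6 tilt [ 0.    -0.005] bar z 119.3 ctr [517.  56.] yaw -76.8
deck 66.56170924447588 [3.0000e-03 3.0000e-03 6.6605e+01]
rib 95.6402531845415 [556.48680516 217.72629601] 166.86562606188605
```

View pics/ov14.png

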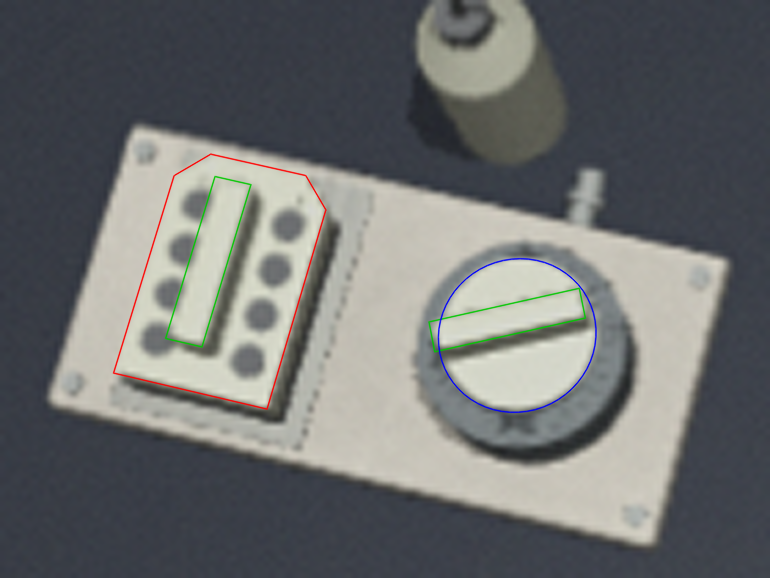

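Measurements agree with a seated plate and a locked cap, so I'm handing in.

```bash
python3 -c "
from rig import manip
print(manip.close_job()); print(manip.get_obs()['time_s'])"
```

```text
the job is handed in; nothing more can be done
None
the job is handed in; nothing more can be done
```

The filter plate is seated on the receiving plate and released, and the trap-filter cap is locked in its port. I handed the job in at about 19 s of the allowed 58 s; the hand-in gives no verdict.

- **Plate:** I pinched it by the rib, carried it over and lowered it until it rested on the seat. Contact came at a tool height of 79.9 mm, which is what the grasp height plus the 45 mm seat predicts. In the last top image the deck is at 66.6 mm (67 expected), the yaw is -13.1° (station -13.2°), the tilt is about 0.004 rad, and the cut corners match.
- **Cap:** I gripped the wing bar, pressed about 14 mm, turned 75.6° clockwise and let it up until it met resistance about 5 mm below its start height. In the last depth image it sits 4.3 to 5.1 mm lower than at the start (5 expected). The bar has turned about 76°, and the cap is upright and within about 1.5 mm of the port axis.
- **Bystanders:** the last top image shows the wash bottle where it was. I did not re-measure the tip box or the reagent bottle, but the arm never came near them.

**What disagreed:**
- While the cap turned, the tool felt up to 14 N sideways and drifted about 2 mm in y. The port axis may be about 1 mm off my estimate, but the force vanished on release.
- My last overlay on the plate was about 1–2 mm off. The overlays made before any move showed a similar offset.

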